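Fish the whip antenna out of the amplifier case

ROBOT

A 6-joint arm with a two-finger parallel gripper is mounted at the origin on the work surface. World frame = base frame: x ahead of the robot, y to its left, z up, the work surface at z = 0. Lengths are in m, angles in rad, forces in N, time in s.
With the tool pointing down it reaches from about 0.35 to 0.925 m from the base axis. Payload 6.4 kg.
Tool frame: the origin (TCP) lies where the fingers leave the gripper's body, on its centre line; the fingertips stand 73 mm ahead of it and the grasp point (between the pads) lies 54 mm ahead of it; x points along the fingers, y is the direction in which the jaws open and shut, and the axes are right-handed (so a half turn about x gives the same grasp; the last joint's range is limited). The gripper opens to 85 mm and grips with 20 to 120 N. Pads are 22 mm wide; open, the fingers measure 114 mm over their backs; the gripper's body (76 mm by 85 mm) begins 54 mm behind the grasp point. The pads swing forward as they close: fully open they stand 13 mm farther back than shut.
Start: joints at [1.127, 0.245, 1.558, -0, 1.339, -0.174], TCP at [0.173, 0.626, 0.304] pointing down, gripper open.
Joint ranges: [-3.13, 3.13], [-1.02, 2.26], [0.13, 2.54], [-0.95, 4.09], [0.21, 2.88], [-2.74, 2.74]. Speed limits (rad/s): [2.57, 2.57, 3.14, 3.14, 3.14, 3.14].

INTERFACE

Orientations are given as a unit quaternion [w, x, y, z].
In Python, from bench import observe, get_image, camera_model, job_done gives the robot as it stands.
- The arm moves only by the tool move_arm, never from a script. Its argument "moves" is a list of rows, each a list of 3 entries, a list of its own where there are three numbers: the shift along the tool's x, y, z in m, then the turn about the tool's x in degrees, then the finger opening in m, from 0 to 0.0854. A call has 1 to 12 rows; each row is the pose to reach, as a shift and turn from the pose commanded when the call began, along the tool's axes at that moment; what a row does not reach only later rows make up. A row lasts 1/10 s, in which the tool goes at most 50 mm and 8.59 degrees, less where a joint would pass 70% of its speed; a pose out of reach is approached as far as the arm can. A call with a gripper value outside its range is refused whole. The fingers move at their own pace and stop on an object; "newtons" is the grip in N (left out, the last holds). Time passes only in rows, so rows that repeat a pose let the fingers close. It gives the time, the measured TCP pose, the force and the opening at its end, in the units of the state.
- observe(): the state, without advancing time (a new reading comes with each control period).
- get_image(name): name is "scene" or "top"; returns the picture (384x512x3 uint8, blue, green, red); there is no depth.
- camera_model(name): a dict with "mtx" (3x3 intrinsics, pixels), "extrinsics" (4x4, takes a point from camera to world coordinates). Camera axes: x right, y down, z forward; pixel columns grow to the right and rows downward; lengths in m; the calibration is good to about 2 mm. A picture is of the moment at which its call begins. camera_model takes no time and is no camera call.
- job_done(): hands the job in, once; it reports no verdict.
The state is a dict: "t": time; "joints": joint angles; "joint_velocities": joint speeds; "effort": joint torques, N m; "position": TCP position; "tool_rot": TCP orientation; "wrist_force": force on the tool from outside, world axes, zero at the start; "wrist_torque": the same for the moment, N m; "gripper_width": opening from 0.0 (shut) to 1.0 (fully open).
Only numpy, scipy, OpenCV 4.12 (cv2) and the standard library are available. Lean on these libraries where they do the work, as an engineer would, in place of code of your own. Each camera call takes 0.05 s, during which the arm holds its last target. There are 200 camera calls.

TASK

An empty spool stands in the hatch of the amplifier case, in the way of the whip antenna stowed there: first put the spool on the upright spindle, lowered right down onto the wooden base, not dropped, and let go. Then take the antenna by its thick coil, tilt it so that its whip draws out from under the fixed cover, and finish while still holding it, still, all of it about 5 cm or more above the highest edge of the case. Leave the other things on the bench where they are.

Things in the scene. Friction and masses are not known exactly. Their poses are not given: they have to be found in the camera images.
- case: Fixed dark steel case (all sizes here in mm). Origin: centre of its underside; x to its front panel, away from the robot (yaw within 0.3); z up. Inner floor at z 6; inside x -150 to 150, y -90 to 90. Side and rear walls 4 thick, 70 high. A fixed cover 4 thick (z 66 to 70) closes the top from x -152 to 0. Front panel x 150 to 156, 196 wide: the highest edge, z 100.
- hatch (a point): Centre of the open hatch in the case's top, x 0 to 150 and y -90 to 90 in the case's frame. This point: case x 75, y 0, z 70. Axes as the case.
- antenna_coil (a point): Loose whip antenna, 250 mm long, about 120 g, flat on the case's floor. Point: centre of its thick black square coil, 70 long (its x), 24 wide and high, the grip (near its centre of mass), in the hatch left or right of its middle. x along the antenna, within 0.05 rad of the case's x. To +x a brass foot, diameter 16; to -x a steel whip, diameter 7, ball end 10, 120 of it under the cover.
- antenna_foot (a point): The end face of the antenna's brass foot, on its axis, 55 from antenna_coil along its +x. Axes as antenna_coil.
- antenna_tip (a point): The ball end of the antenna's whip, on its axis, 195 from antenna_coil along its -x. Axes as antenna_coil.
- spool_center (a point): Loose upright grey spool, about 80 g, on the case's floor in the hatch beside the coil. Point: on its axis, half-way up its height of 66; z up. From its underside: flange diameter 54 at 0 to 6, hub diameter 30, flange diameter 54 at 36 to 42, grip collar diameter 36 at 42 to 66. Hole of diameter 20 right through.
- spool_bottom (a point): Centre of the spool's underside, 33 below spool_center.
- spindle_seat (a point): Fixed spindle left or right of the case: wooden base, diameter 72, 12 high, with an upright steel rod, diameter 14, 76 tall above the base, the last 8 tapered. Point: on its axis at the base's top face (z 12), where the spool's underside comes to rest; z up.
- meter: Bystander: black meter box 90 x 100 x 78 high, loose, on the other side of the case from the spindle. Origin: centre of its underside.
- handmic: Bystander: hand microphone lying flat, 65 x 55 x 29 high, loose, front left. Origin: centre of its underside.
- handheld: Bystander: handheld transceiver in a charging cup 75 x 75, 170 high overall, loose, front right. Origin: centre of its underside.
Not all that is in view belongs to the job. There is more than one size of the part that bears spool_center; the job needs the smallest.

How it is judged:
By the outcome, as a careful person would: the job done as asked, in the order asked, and still so for the second after the job is handed in, while the arm keeps its last pose, push and grip.
It also fails if it takes over 56 s, if anything falls off the work surface, if the arm or the gripper's body presses on something with over 40 N, if the wrist force passes 120 N, or if a joint passes its speed limit or range.

## Working session

There is one attempt and no reset: what is moved stays moved. The work goes in short steps, Python scripts to look and compute and a tool call to move; the robot and the scene stay as the last step left them, time stands still between calls to the robot, and variables do not carry over. Pictures are saved under pics/ and viewed, about 8 in all and at most 12, crops included, and the job is handed in when it is done.

Besides the shell and the picture viewer there is one more tool, called after ">>>" by a JSON object that holds its "method" and its "body", one argument or row to a line. move_arm: Moves the arm, as the interface text tells. Its arguments: {"type":"object","properties":{"moves":{"type":"array","items":{"type":"array"}},"newtons":{"type":"number"}},"required":["moves"]}

```bash
ls; mkdir -p pics
python3 - <<'E'
from bench import *
import cv2,numpy as np
np.set_printoptions(precision=4,suppress=True)
for n in("scene","top"):
    im=get_image(n); cv2.imwrite(f"pics/{n}0.png",im)
    m=camera_model(n); print(n,np.array(m["mtx"]),np.array(m["extrinsics"]))
s=observe(); print(s)
E
```

```text
pics
scene [[448.8535   0.     258.1793]
 [  0.     448.8535 185.9837]
 [  0.       0.       1.    ]] [[ 0.6592  0.4336 -0.6144  1.2256]
 [ 0.7518 -0.3994  0.5247 -0.5329]
 [-0.0179 -0.8077 -0.5893  0.691 ]
 [ 0.      0.      0.      1.    ]]
top [[354.5165   0.     259.0329]
 [  0.     354.5165 194.2643]
 [  0.       0.       1.    ]] [[-0.0106 -0.9905  0.1374  0.4457]
 [-0.9999  0.0116  0.0062  0.0172]
 [-0.0077 -0.1373 -0.9905  0.922 ]
 [ 0.      0.      0.      1.    ]]
{'t': 0.1, 'joints': array([ 1.1269,  0.2457,  1.5589,  0.    ,  1.3387, -0.1741]), 'joint_velocities': array([ 0.0006, -0.0023, -0.0026,  0.0014, -0.0032, -0.0004]), 'effort': array([  0.0001, -43.0669, -32.7129,  -0.0002,   0.0029,  -0.    ]), 'position': array([0.1731, 0.6261, 0.3029]), 'tool_rot': array([ 0.7005,  0.0945,  0.7009, -0.0957]), 'wrist_force': array([0.1473, 0.2823, 0.0021]), 'wrist_torque': array([ 0.0288, -0.0327, -0.0142]), 'gripper_width': 1.0024585136614041}
```

View pics/scene0.png

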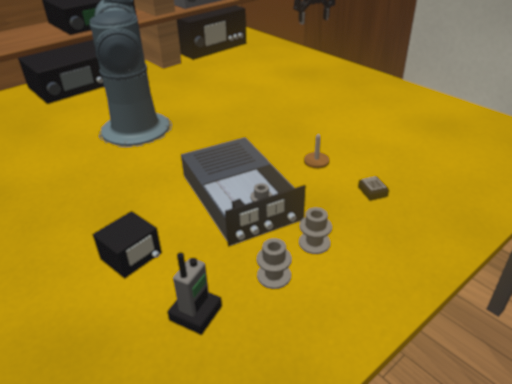

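View pics/top0.png

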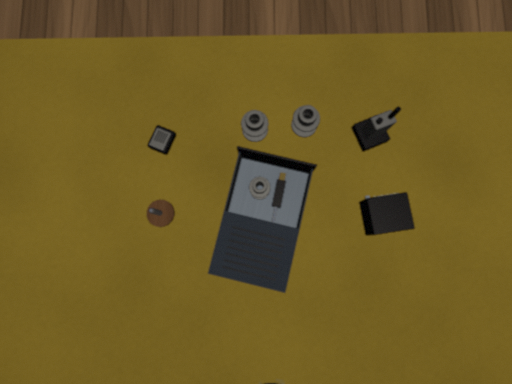

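The small spool is in the hatch at top (260,187), with the coil to its right at (279,192) and the spindle at (160,212). The two larger spools stand beyond the panel. Next I'll zoom in.

Run:
```python
import cv2,numpy as np
t=cv2.imread("pics/top0.png"); s=cv2.imread("pics/scene0.png")
f=lambda i,x,y,w,h,k:cv2.resize(i[y:y+h,x:x+w],None,fx=k,fy=k,interpolation=cv2.INTER_CUBIC)
a=f(t,200,140,130,160,3.6); b=f(s,170,125,170,120,0.1)
cv2.imwrite("pics/c1.png",cv2.convertScaleAbs(f(t,140,140,190,150,4),alpha=1.6))
cv2.imwrite("pics/c2.png",cv2.convertScaleAbs(f(s,175,125,160,120,5),alpha=1.2))
```

```text
(no output)
```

View pics/c1.png

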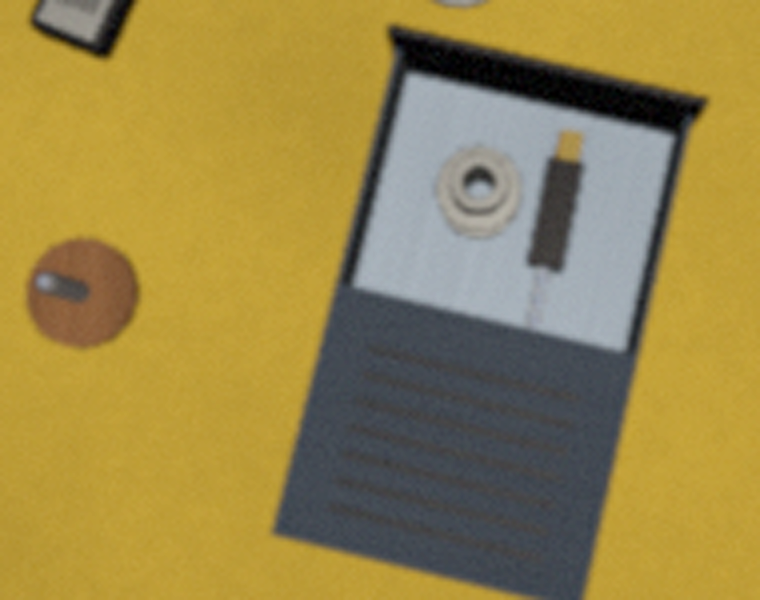

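View pics/c2.png

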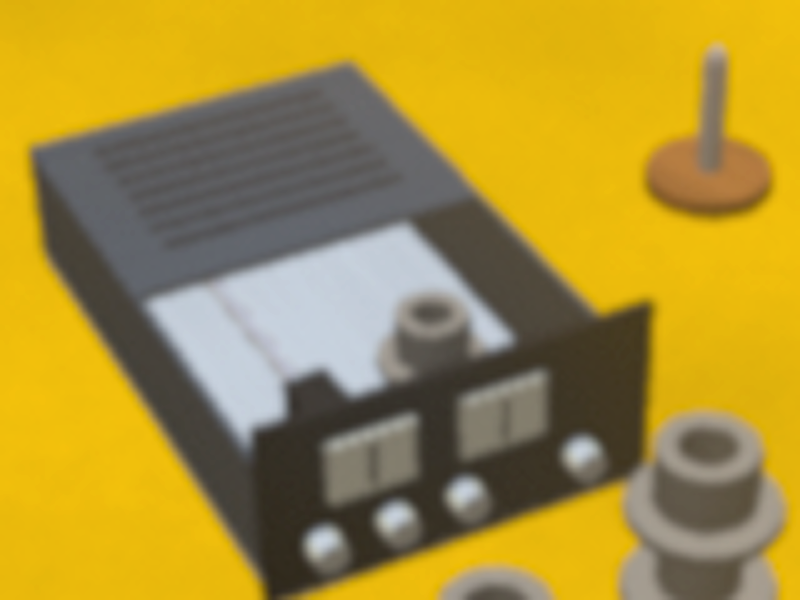

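The crops give these pixels (c1 is top×4, c2 is scene×5):
- **Collar rim:** (479,182) in c1, (433,313) in c2
- **Rod tip:** (45,282) in c1, (716,50) in c2
- **Coil rear edge:** (527–560, 265–272) in c1, (287–325, 380–370) in c2

Next I'll triangulate them.

```bash
cat > h.py <<'E'
from bench import *
import cv2,numpy as np
from scipy.optimize import least_squares
from scipy.spatial.transform import Rotation as R
np.set_printoptions(precision=4,suppress=True)
C={n:camera_model(n) for n in("scene","top")}
def proj(n,P):
    K=np.array(C[n]["mtx"]);T=np.linalg.inv(np.array(C[n]["extrinsics"]))
    p=(np.atleast_2d(P)@T[:3,:3].T+T[:3,3])@K.T
    return p[:,:2]/p[:,2:]
def ray(n,px,z):
    K=np.array(C[n]["mtx"]);E=np.array(C[n]["extrinsics"])
    d=E[:3,:3]@np.linalg.solve(K,[px[0],px[1],1]); o=E[:3,3]
    return o+d*(z-o[2])/d[2]
def tri(pt,ps):
    r=least_squares(lambda P:np.r_[proj("top",P)[0]-pt,proj("scene",P)[0]-ps],[.6,0,.05]); return r.x,r.fun
t=lambda u,v:np.array([140+u/4-.375,140+v/4-.375])
s=lambda u,v:np.array([175+u/5-.4,125+v/5-.4])
E
python3 - <<'E'
from h import *
def show(n,a,b): x,f=tri(t(*a),s(*b)); print(n,x,f)
show("collar top",(479,182),(433,313))
show("rod tip",(45,282),(716,50))
show("base ctr",(83,293),(709,172))
show("coil rear L(+y)",(527,265),(325,370))
show("coil rear R",(560,272),(287,380))
# case fit
pts=[((-154,94,70),t(275,532),"top"),((-154,-94,70),t(583,602),"top"),((156,98,100),t(390,28),"top"),((156,-98,100),t(706,98),"top"),
((-154,-94,70),s(32,150),"scene"),((-154,94,70),s(350,63),"scene"),((156,98,100),s(652,302),"scene"),((156,-98,100),s(254,432),"scene")]
def tf(q,P): c,sn=np.cos(q[3]),np.sin(q[3]); P=np.array(P)/1000; return np.array([q[0]+c*P[0]-sn*P[1],q[1]+sn*P[0]+c*P[1],q[2]+P[2]])
fit=lambda zz:least_squares(lambda q:np.concatenate([proj(n,tf(q,P))[0]-x for P,x,n in pts]),[.5,0,0,-.1])
q=fit(0); print("case",q.x,q.fun.reshape(-1,2))
q=q.x
print("coil ends z=.03", [ray("top",t(*p),.03) for p in((554,155),(582,160),(527,265),(560,272))])
print("spool z=.072",ray("top",t(479,182),.072),"flange ",ray("top",t(478,191),.048),"rodtip z.088",ray("top",t(45,282),.088),"base z.012",ray("top",t(83,293),.012))
o=observe();print(R.from_quat(o['tool_rot'],scalar_first=True).as_matrix())
E
```

```text
collar top [0.5865 0.0217 0.0701] [-0.1013 -0.0745 -0.1195  0.0174]
rod tip [0.5268 0.2794 0.0859] [-0.0314 -0.0266 -0.0455  0.0128]
base ctr [0.5272 0.2794 0.0078] [-0.1639 -0.1365 -0.2246  0.0592]
coil rear L(+y) [ 0.5401 -0.008   0.0255] [-0.0981 -0.0688 -0.1138  0.0117]
coil rear R [ 0.5355 -0.0284  0.0274] [-0.2649 -0.183  -0.3047  0.0268]
case [ 0.5039  0.0173 -0.0018 -0.2451] [[-0.7245  0.6177]
 [-0.0459  2.2301]
 [-0.4094 -1.3831]
 [ 0.7824 -0.3922]
 [-1.0033 -0.2285]
 [-0.0407 -0.2494]
 [ 1.0009  0.6122]
 [ 0.3831  1.189 ]]
coil ends z=.03 [array([ 0.6098, -0.0264,  0.03  ]), array([ 0.6064, -0.0443,  0.03  ]), array([ 0.5394, -0.0081,  0.03  ]), array([ 0.5348, -0.0289,  0.03  ])]
spool z=.072 [0.586  0.0214 0.072 ] flange  [0.5843 0.0222 0.048 ] rodtip z.088 [0.5265 0.2787 0.088 ] base z.012 [0.5265 0.2777 0.012 ]
[[-0.0007  0.2665  0.9638]
 [-0.0015  0.9638 -0.2665]
 [-1.     -0.0017 -0.0003]]
```

The triangulations agree between views to within about 2 mm, so the positions are good. Spool (0.586, 0.022), spindle (0.527, 0.279), coil (0.573, −0.027), antenna yaw about −0.24. The tool's y axis is nearly across the case already. I'll move above the spool.

>>> {"method": "move_arm", "body": {
  "moves": [
    [[0,-0.47,0.56],-1.7,0.08],
    [[0,-0.47,0.56],-1.7,0.06],
    [[0,-0.47,0.56],-1.7,0.06],
    [[0,-0.47,0.56],-1.7,0.06],
    [[0,-0.47,0.56],-1.7,0.06],
    [[0,-0.47,0.56],-1.7,0.06],
    [[0,-0.47,0.56],-1.7,0.06],
    [[0,-0.47,0.56],-1.7,0.06],
    [[0,-0.47,0.56],-1.7,0.06],
    [[0,-0.47,0.56],-1.7,0.06],
    [[0,-0.47,0.56],-1.7,0.06],
    [[0,-0.47,0.56],-1.7,0.06]
  ],
  "newtons": 30
}}

```text
t: 1.3
position: [0.514, 0.1303, 0.3037]
tool_rot: [0.702, 0.085, 0.702, -0.085]
wrist_force: [1.2, 0.4, 0.2]
gripper_width: 0.703
```

```bash
cat > d.py <<'E'
import sys
from h import *
def delta(P):
    o=observe();M=R.from_quat(o['tool_rot'],scalar_first=True).as_matrix()
    print("t",o['t'],"pos",o['position'],"F",o['wrist_force'],"w",o['gripper_width'],"toolx",M[:,0],"yaw",np.arctan2(M[1,2],M[0,2]),"toolmove",M.T@(np.array(P)-o['position']))
if __name__=="__main__": delta([float(a) for a in sys.argv[1:4]])
E
python3 d.py 0.5863 0.0217 0.20
```

```text
t 1.3 pos [0.514  0.1303 0.3037] F [1.1809 0.4498 0.166 ] w 0.7026868543592053 toolx [-0.0002  0.0001 -1.    ] yaw -0.2404124326135978 toolmove [ 0.1036 -0.0883  0.0961]
```

>>> {"method": "move_arm", "body": {
  "moves": [
    [[0.03,-0.03,0.03],0,0.05],
    [[0.103,-0.088,0.096],0,0.05],
    [[0.103,-0.088,0.096],0,0.05],
    [[0.103,-0.088,0.096],0,0.05],
    [[0.103,-0.088,0.096],0,0.05],
    [[0.103,-0.088,0.096],0,0.05],
    [[0.103,-0.088,0.096],0,0.05]
  ]
}}

```text
t: 2.0
position: [0.5859, 0.0252, 0.2026]
tool_rot: [0.703, 0.084, 0.701, -0.084]
wrist_force: [-0.4, -0.2, 0.4]
gripper_width: 0.582
```

```bash
python3 d.py 0.5863 0.0217 0.13
python3 - <<'E'
from h import *
S=get_image("scene");T=get_image("top")
cv2.imwrite("pics/s1.png",S);cv2.imwrite("pics/t1.png",T)
o=observe();p=o['position']
f=lambda i,x,y,w,h,k:cv2.resize(i[y:y+h,x:x+w],None,fx=k,fy=k,interpolation=cv2.INTER_CUBIC)
cv2.imwrite("pics/c3.png",f(S,200,90,140,120,5))
for k in(.054,.073,.086): print(k,(proj("scene",p-[0,0,k])-[200,90])*5)
E
```

```text
t 2.0 pos [0.5859 0.0252 0.2026] F [-0.4138 -0.2225  0.3564] w 0.582399051296963 toolx [ 0.0025 -0.0001 -1.    ] yaw -0.23851179005879328 toolmove [ 0.0726 -0.0033  0.001 ]
0.054 [[307.6923 341.3042]]
0.073 [[308.2562 376.7111]]
0.086 [[308.6349 400.4909]]
```

View pics/c3.png

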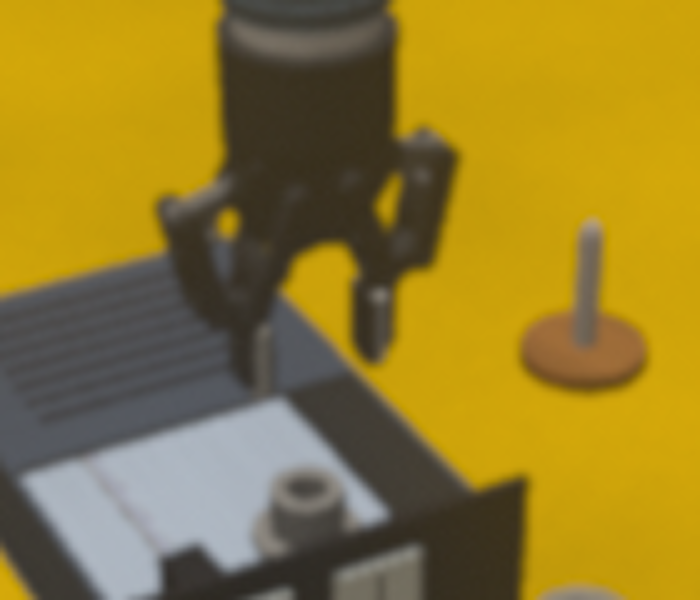

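At 50 mm opening, the fingertips at (255,393) and (372,360) in this crop match the 73 mm prediction. I'll go down to the collar.

```bash
python3 d.py 0.5863 0.0217 0.128
```

```text
t 2.1 pos [0.5859 0.0251 0.2025] F [-0.518   0.7252  0.0159] w 0.5862673210702661 toolx [ 0.0026 -0.0003 -1.    ] yaw -0.2383601330892839 toolmove [ 0.0745 -0.0032  0.001 ]
```

>>> {"method": "move_arm", "body": {
  "moves": [
    [[0.02,-0.003,0.001],0,0.05],
    [[0.04,-0.003,0.001],0,0.05],
    [[0.055,-0.003,0.001],0,0.05],
    [[0.065,-0.003,0.001],0,0.05],
    [[0.073,-0.003,0.001],0,0.05],
    [[0.073,-0.003,0.001],0,0.05],
    [[0.073,-0.003,0.001],0,0.05]
  ]
}}

```text
t: 2.8
position: [0.5863, 0.0208, 0.1284]
tool_rot: [0.702, 0.085, 0.702, -0.085]
wrist_force: [-0.1, 0.3, -0.6]
gripper_width: 0.584
```

```bash
python3 d.py 0.5863 0.0217 0.128
```

```text
t 2.8 pos [0.5863 0.0208 0.1284] F [-0.0681  0.3078 -0.6425] w 0.5835966757252382 toolx [ 0.0008 -0.0001 -1.    ] yaw -0.24000905627497018 toolmove [ 0.0004  0.0009 -0.0003]
```

Aligned. I'll close the fingers on the collar, then lift a little.

>>> {"method": "move_arm", "body": {
  "moves": [
    [[0,0,0],0,0.04],
    [[0,0,0],0,0.03],
    [[0,0,0],0,0.02],
    [[0,0,0],0,0.02],
    [[0,0,0],0,0.02],
    [[0,0,0],0,0.02],
    [[0,0,0],0,0.02],
    [[-0.01,0,0],0,0.02],
    [[-0.03,0,0],0,0.02],
    [[-0.03,0,0],0,0.02]
  ],
  "newtons": 40
}}

```text
t: 3.8
position: [0.5875, 0.0206, 0.1606]
tool_rot: [0.704, 0.085, 0.7, -0.085]
wrist_force: [0.6, -0.5, -0.2]
gripper_width: 0.411
```

```bash
python3 d.py 0.527 0.279 0.26
```

```text
t 3.8 pos [0.5875 0.0206 0.1606] F [ 0.6253 -0.5099 -0.2232] w 0.4114097346205363 toolx [ 0.0051 -0.0007 -1.    ] yaw -0.24006563017272842 toolmove [-0.0999  0.2366 -0.1196]
```

The opening is 35 mm on the collar, so the spool is held. Next I'll raise it and carry it to a point above the spindle.

>>> {"method": "move_arm", "body": {
  "moves": [
    [[-0.04,0,0],0,0.02],
    [[-0.08,0,0],0,0.02],
    [[-0.1,0.03,-0.015],0,0.02],
    [[-0.1,0.07,-0.035],0,0.02],
    [[-0.1,0.11,-0.055],0,0.02],
    [[-0.1,0.15,-0.075],0,0.02],
    [[-0.1,0.19,-0.095],0,0.02],
    [[-0.1,0.22,-0.11],0,0.02],
    [[-0.1,0.236,-0.12],0,0.02],
    [[-0.1,0.236,-0.12],0,0.02],
    [[-0.1,0.236,-0.12],0,0.02]
  ]
}}

```text
t: 4.9
position: [0.5253, 0.2784, 0.2572]
tool_rot: [0.702, 0.084, 0.702, -0.085]
wrist_force: [0.7, -0.1, -1.8]
gripper_width: 0.407
```

```bash
python3 d.py 0.527 0.279 0.215
python3 - <<'E'
from h import *
S=get_image("scene");T=get_image("top")
cv2.imwrite("pics/s2.png",S);cv2.imwrite("pics/t2.png",T)
f=lambda i,x,y,w,h,k:cv2.resize(i[y:y+h,x:x+w],None,fx=k,fy=k,interpolation=cv2.INTER_CUBIC)
cv2.imwrite("pics/c4.png",f(S,270,60,100,115,5))
o=observe();p=o['position'];q=p.copy();q[2]-=.122
print((proj("scene",q)-[270,60])*5, (proj("scene",[.527,.279,.088])-[270,60])*5)
E
```

```text
t 4.9 pos [0.5253 0.2784 0.2572] F [ 0.6769 -0.1122 -1.8498] w 0.4074821570879196 toolx [-0.0009 -0.0007 -1.    ] yaw -0.23940267185174502 toolmove [0.0422 0.001  0.0016]
[[240.6868 291.1967]] [[238.7895 370.0787]]
```

View pics/c4.png

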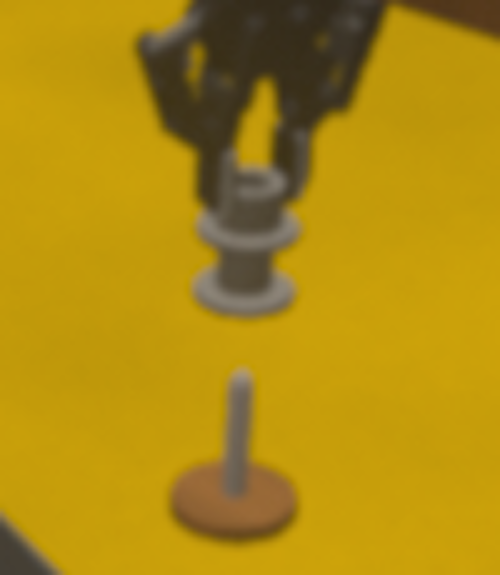

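The spool hangs level above the rod. Lower flange centre is about (245,287), rod tip (240,370), in crop pixels. I'll measure the offset from silhouettes before lowering.

Run:
```python
from h import *
S=cv2.imread("pics/s2.png")
sc=4
big=cv2.resize(S[60:175,270:370],None,fx=sc,fy=sc,interpolation=cv2.INTER_CUBIC)
hsv=cv2.cvtColor(big,cv2.COLOR_BGR2HSV)
# blue channel vs red: yellow has b<<r ; ratio
b=big[...,0].astype(float)/big[...,2].clip(1)
h=hsv[...,0]
print("yellow b/r",b[380:,380:].mean(),"grey",b[230,196])
m=(b>0.4)
def ext(m,r0,r1,c0,c1):
    y,x=np.nonzero(m[r0:r1,c0:c1]);x=x+c0;y=y+r0
    g=lambda u,o:(u+.5)/sc-.5+o
    return g(x.min(),270),g(x.max(),270),g(y.max(),60),g(y.min(),60)
e=ext(m,215,290,120,280);print("spool L,R,bottom",e[:3])
th=np.linspace(0,2*np.pi,361)
circ=lambda c,r,z:np.c_[c[0]+r*np.cos(th),c[1]+r*np.sin(th),0*th+z]
def spool(c,zb):
    p=np.r_[proj("scene",circ(c,.027,zb)),proj("scene",circ(c,.027,zb+.006))]
    return np.array([p[:,0].min(),p[:,0].max(),p[:,1].max()])
zb=.2572-.1224
for d in(-.001,0,.001):
    r=least_squares(lambda c:spool(c,zb+d)-e[:3],[.527,.279]);print("spool centre",d,r.x,r.fun)
# base disc: brown/red: hue
m2=(b<0.75)&(big[...,1].astype(float)/big[...,2].clip(1)<.68)
e2=ext(m2,350,460,100,300);print("base",e2)
def base(c):
    p=np.r_[proj("scene",circ(c,.036,0)),proj("scene",circ(c,.036,.012))]
    return np.array([p[:,0].min(),p[:,0].max(),p[:,1].max()])
r=least_squares(lambda c:base(c)-e2[:3],[.527,.279]);print("base centre",r.x,r.fun)
# rod columns at some rows
for z in(.05,.07,.08):
    u=proj("scene",[.527,.279,z])[0]; row=int((u[1]-60+.5)*sc); xs=np.nonzero(m[row,120:280])[0]+120
    print(z,"rod pred",u[0],"meas",(xs.min()+xs.max()+1)/2/sc-.5+270, xs.size/sc)
```

```text
yellow b/r 0.04989853583698736 grey 0.6744186046511628
spool L,R,bottom (np.float64(308.125), np.float64(328.375), np.float64(122.875))
spool centre -0.001 [0.5227 0.2811] [-0.2422  0.2401 -0.0185]
spool centre 0 [0.524  0.2797] [-0.2606  0.2583 -0.0199]
spool centre 0.001 [0.5252 0.2782] [-0.279   0.2765 -0.0214]
base (np.float64(306.125), np.float64(326.625), np.float64(165.875), np.float64(154.375))
base centre [0.5177 0.2903] [-2.6982  2.6634 -0.2204]
0.05 rod pred 316.92282816810285 meas 317.0 4.5
0.07 rod pred 317.35852401196996 meas 317.375 4.75
0.08 rod pred 317.5795409605662 meas 317.625 4.75
```

Laterally the spool is on the TCP axis to about 0.5 mm, and the rod's measured columns match (0.527, 0.279) to 0.1 px. I'll lower onto the tip, then check force.

>>> {"method": "move_arm", "body": {
  "moves": [
    [[0.015,0.001,0.0015],0,0.02],
    [[0.03,0.001,0.0015],0,0.02],
    [[0.04,0.001,0.0015],0,0.02],
    [[0.046,0.001,0.0015],0,0.02],
    [[0.052,0.001,0.0015],0,0.02],
    [[0.058,0.001,0.0015],0,0.02],
    [[0.064,0.001,0.0015],0,0.02],
    [[0.064,0.001,0.0015],0,0.02],
    [[0.064,0.001,0.0015],0,0.02]
  ]
}}

```text
t: 5.9
position: [0.5273, 0.2792, 0.1939]
tool_rot: [0.702, 0.085, 0.702, -0.085]
wrist_force: [0.3, 0.4, -0.4]
gripper_width: 0.405
```

```bash
python3 d.py 0.527 0.279 0.134
```

```text
t 5.9 pos [0.5273 0.2792 0.1939] F [ 0.2571  0.3514 -0.3931] w 0.40521731329527033 toolx [ 0.0001  0.     -1.    ] yaw -0.2400910343273152 toolmove [ 0.0599 -0.0003 -0.0002]
```

No side force, and the spool is over the rod's tip. Now the rest of the way down, slowing at the end.

>>> {"method": "move_arm", "body": {
  "moves": [
    [[0.01,0,0],0,0.02],
    [[0.02,0,0],0,0.02],
    [[0.03,0,0],0,0.02],
    [[0.04,0,0],0,0.02],
    [[0.048,0,0],0,0.02],
    [[0.053,0,0],0,0.02],
    [[0.056,0,0],0,0.02],
    [[0.058,0,0],0,0.02],
    [[0.0595,0,0],0,0.02],
    [[0.0605,0,0],0,0.02],
    [[0.0605,0,0],0,0.02]
  ]
}}

```text
t: 7.0
position: [0.5279, 0.2792, 0.1352]
tool_rot: [0.702, 0.085, 0.702, -0.085]
wrist_force: [-3.7, -2.1, 7.4]
gripper_width: 0.408
```

```bash
python3 d.py 0.527 0.279 0.134
```

```text
t 7.0 pos [0.5279 0.2792 0.1352] F [-3.6628 -2.1143  7.4236] w 0.4076251170944768 toolx [ 0.001  -0.0003 -1.    ] yaw -0.2399351143136037 toolmove [ 0.0012 -0.0004 -0.0008]
```

It's in contact at 7 N, 0.8 mm above the predicted height. I'll check by picture before opening.

Run:
```python
from h import *
S=get_image("scene");cv2.imwrite("pics/s3.png",S)
cv2.imwrite("pics/c5.png",cv2.resize(S[90:180,270:370],None,fx=6,fy=6,interpolation=cv2.INTER_CUBIC))
th=np.linspace(0,2*np.pi,361)
for z in(.012,.014,.016,.018):
    p=proj("scene",np.c_[.527+.027*np.cos(th),.279+.027*np.sin(th),0*th+z]); print(z,((p.max(0)-[270,90])+.5)*6,((p.min(0)-[270,90])+.5)*6)
```

```text
0.012 [338.1416 441.6897] [221.5053 379.2411]
0.014 [338.4472 438.0279] [221.7003 375.6468]
0.016 [338.7533 434.3592] [221.8956 372.0458]
0.018 [339.0601 430.6834] [222.0914 368.4381]
```

View pics/c5.png

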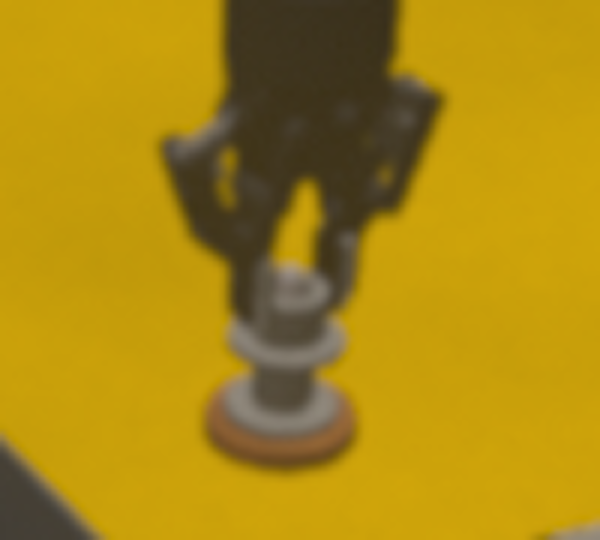

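The lower flange sits on the base, its rim bottom at about row 438 in the crop against 441 predicted, and the rod shows through the top. I'll release and rise.

>>> {"method": "move_arm", "body": {
  "moves": [
    [[-0.001,0,0],0,0.036],
    [[-0.001,0,0],0,0.045],
    [[-0.001,0,0],0,0.055],
    [[-0.001,0,0],0,0.06],
    [[-0.001,0,0],0,0.06],
    [[-0.01,0,0],0,0.06],
    [[-0.03,0,0],0,0.06],
    [[-0.06,0,0],0,0.06],
    [[-0.1,0,0],0,0.06],
    [[-0.12,0,0],0,0.06],
    [[-0.12,0,0],0,0.06]
  ]
}}

```text
t: 8.15
position: [0.5291, 0.2798, 0.2585]
tool_rot: [0.705, 0.086, 0.699, -0.083]
wrist_force: [0.4, -0.2, 0.2]
gripper_width: 0.703
```

```bash
python3 d.py 0.5785 -0.0285 0.20
```

```text
t 8.15 pos [0.5291 0.2798 0.2585] F [ 0.3541 -0.2007  0.1516] w 0.7026523570991632 toolx [ 0.0084  0.0026 -1.    ] yaw -0.23997023000706003 toolmove [ 0.0581 -0.288   0.1208]
```

>>> {"method": "move_arm", "body": {
  "moves": [
    [[0,-0.04,0.017],0,0.045],
    [[0,-0.08,0.034],0,0.045],
    [[0.01,-0.12,0.05],0,0.045],
    [[0.02,-0.16,0.067],0,0.045],
    [[0.03,-0.2,0.084],0,0.045],
    [[0.04,-0.24,0.1],0,0.045],
    [[0.055,-0.27,0.113],0,0.045],
    [[0.058,-0.288,0.121],0,0.045],
    [[0.058,-0.288,0.121],0,0.045],
    [[0.058,-0.288,0.121],0,0.045],
    [[0.058,-0.288,0.121],0,0.045]
  ]
}}

```text
t: 9.25
position: [0.576, -0.0284, 0.1953]
tool_rot: [0.702, 0.084, 0.702, -0.084]
wrist_force: [0.1, 0.1, -0.7]
gripper_width: 0.525
```

```bash
python3 d.py 0.5785 -0.0285 0.083
python3 - <<'E'
from h import *
S=get_image("scene");T=get_image("top");cv2.imwrite("pics/s4.png",S);cv2.imwrite("pics/t4.png",T)
f=lambda i,x,y,w,h,k:cv2.resize(i[y:y+h,x:x+w],None,fx=k,fy=k,interpolation=cv2.INTER_CUBIC)
cv2.imwrite("pics/c6.png",f(S,180,80,170,140,4))
E
```

```text
t 9.25 pos [ 0.576  -0.0284  0.1953] F [ 0.147   0.099  -0.7282] w 0.52518018084934 toolx [-0.0003  0.0003 -1.    ] yaw -0.2390621236045105 toolmove [0.1123 0.0004 0.0025]
```

View pics/c6.png

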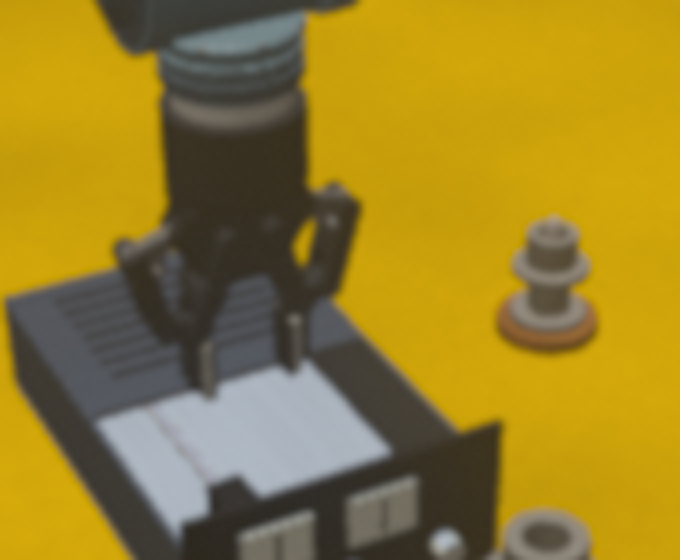

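The spool is seated on the base with the rod showing above it, and the antenna hasn't moved. I'll descend over the coil, its top at about z 0.03.

>>> {"method": "move_arm", "body": {
  "moves": [
    [[0.02,0,0.002],0,0.045],
    [[0.04,0,0.0025],0,0.045],
    [[0.06,0,0.0025],0,0.045],
    [[0.075,0,0.0025],0,0.045],
    [[0.085,0,0.0025],0,0.045],
    [[0.095,0,0.0025],0,0.045],
    [[0.102,0,0.0025],0,0.045],
    [[0.107,0,0.0025],0,0.045],
    [[0.11,0,0.0025],0,0.045],
    [[0.11,0,0.0025],0,0.045],
    [[0.11,0,0.0025],0,0.045]
  ]
}}

```text
t: 10.45
position: [0.579, -0.0301, 0.0858]
tool_rot: [0.702, 0.085, 0.702, -0.085]
wrist_force: [-0.2, -0.0, -0.0]
gripper_width: 0.53
```

```bash
python3 d.py 0.5785 -0.0285 0.085
```

```text
t 10.45 pos [ 0.579  -0.0301  0.0858] F [-0.1931 -0.0047 -0.0279] w 0.5298730156465639 toolx [ 0.0007 -0.0002 -1.    ] yaw -0.2402103365538474 toolmove [ 0.0008  0.0014 -0.0008]
```

>>> {"method": "move_arm", "body": {
  "moves": [
    [[0,0.001,0],0,0.035],
    [[0,0.001,0],0,0.025],
    [[0,0.001,0],0,0.01],
    [[0,0.001,0],0,0.01],
    [[0,0.001,0],0,0.01],
    [[0,0.001,0],0,0.01],
    [[-0.005,0.001,0],0,0.01],
    [[-0.015,0.001,0],0,0.01],
    [[-0.025,0.001,0],0,0.01],
    [[-0.035,0.001,0],0,0.01],
    [[-0.035,0.001,0],0,0.01]
  ],
  "newtons": 25
}}

```text
t: 11.55
position: [0.5801, -0.0293, 0.1226]
tool_rot: [0.703, 0.085, 0.701, -0.085]
wrist_force: [0.2, -0.1, -0.8]
gripper_width: 0.274
```

```bash
python3 d.py 0.5785 -0.0285 0.085
```

```text
t 11.55 pos [ 0.5801 -0.0293  0.1226] F [ 0.2193 -0.1456 -0.8268] w 0.2741085802278348 toolx [ 0.0038 -0.001  -1.    ] yaw -0.2401219027732899 toolmove [ 0.0376  0.0004 -0.0019]
```

The coil is held at 23 mm opening, and the wrist carries about 1 N. I'll keep lifting so the cover's edge turns the whip down within the light grip, checking force part way.

>>> {"method": "move_arm", "body": {
  "moves": [
    [[-0.004,0,0],0,0.01],
    [[-0.008,0,0],0,0.01],
    [[-0.011,0,0],0,0.01],
    [[-0.014,0,0],0,0.01],
    [[-0.017,0,0],0,0.01],
    [[-0.02,0,0],0,0.01],
    [[-0.02,0,0],0,0.01]
  ],
  "newtons": 20
}}

```text
t: 12.25
position: [0.5789, -0.0289, 0.1406]
tool_rot: [0.702, 0.085, 0.702, -0.085]
wrist_force: [-0.4, -0.2, -2.4]
gripper_width: 0.281
```

```bash
python3 d.py 0.5785 -0.0285 0.085
python3 - <<'E'
from h import *
S=get_image("scene");T=get_image("top");cv2.imwrite("pics/s5.png",S);cv2.imwrite("pics/t5.png",T)
f=lambda i,x,y,w,h,k:cv2.resize(i[y:y+h,x:x+w],None,fx=k,fy=k,interpolation=cv2.INTER_CUBIC)
cv2.imwrite("pics/c7.png",np.hstack([f(S,185,120,125,130,3.2*1),f(T,215,135,125,130,3.2)]))
E
```

```text
t 12.25 pos [ 0.5789 -0.0289  0.1406] F [-0.3785 -0.1803 -2.3542] w 0.28082222056314693 toolx [ 0.0001  0.0001 -1.    ] yaw -0.24022396422770012 toolmove [ 0.0556  0.0003 -0.0005]
```

View pics/c7.png

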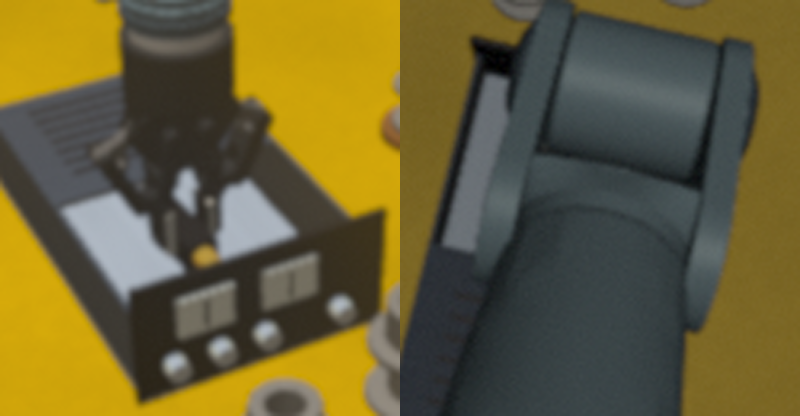

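The brass foot at (205,257) has risen above the panel top, and the force is only −2.4 N. The antenna is tilting as intended, so I'll continue.

>>> {"method": "move_arm", "body": {
  "moves": [
    [[-0.004,0,0],0,0.01],
    [[-0.008,0,0],0,0.01],
    [[-0.012,0,0],0,0.01],
    [[-0.016,0,0],0,0.01],
    [[-0.02,0,0],0,0.01],
    [[-0.024,0,0],0,0.01],
    [[-0.028,0,0],0,0.01],
    [[-0.031,0,0],0,0.01],
    [[-0.031,0,0],0,0.01]
  ]
}}

```text
t: 13.25
position: [0.5795, -0.0292, 0.1723]
tool_rot: [0.703, 0.085, 0.701, -0.085]
wrist_force: [0.5, -0.5, -1.7]
gripper_width: 0.274
```

```bash
python3 d.py 0.5785 -0.0285 0.085
python3 - <<'E'
from h import *
S=get_image("scene");cv2.imwrite("pics/s6.png",S)
f=lambda i,x,y,w,h,k:cv2.resize(i[y:y+h,x:x+w],None,fx=k,fy=k,interpolation=cv2.INTER_CUBIC)
cv2.imwrite("pics/c8.png",f(S,185,100,125,140,4))
p=observe()['position']; g=p-[0,0,.0675]; a=np.array([np.cos(.24),-np.sin(.24),0])
print("grip",g)
for d in(0,15,20,25,30,35):
    q=np.radians(d);F=g+.047*(a*np.cos(q)+[0,0,np.sin(q)]);print(d,(proj("scene",F)[0]-[185,100]+.5)*4)
E
```

```text
t 13.25 pos [ 0.5795 -0.0292  0.1723] F [ 0.517  -0.4811 -1.6666] w 0.27391034223230876 toolx [ 0.002  -0.0005 -1.    ] yaw -0.2401444032482223 toolmove [ 0.0873  0.0004 -0.0013]
grip [ 0.5795 -0.0291  0.1046]
0 [267.0689 376.4393]
15 [265.121  356.8489]
20 [263.8895 349.8077]
25 [262.38   342.6079]
30 [260.6047 335.3109]
35 [258.5781 327.9796]
```

View pics/c8.png

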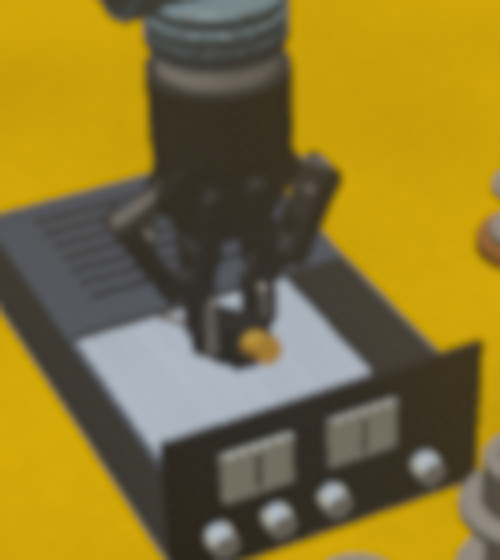

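The foot face at about (263,345) gives a tilt of roughly 24°. I'll draw it out along the whip's own direction, forward and up.

>>> {"method": "move_arm", "body": {
  "moves": [
    [[-0.005,0,0.01],0,0.01],
    [[-0.01,0,0.02],0,0.01],
    [[-0.016,0,0.031],0,0.01],
    [[-0.022,0,0.042],0,0.01],
    [[-0.028,0,0.053],0,0.01],
    [[-0.034,0,0.064],0,0.01],
    [[-0.04,0,0.075],0,0.01],
    [[-0.046,0,0.086],0,0.01],
    [[-0.052,0,0.097],0,0.01],
    [[-0.058,0,0.108],0,0.01],
    [[-0.064,0,0.119],0,0.01],
    [[-0.07,0,0.13],0,0.01]
  ]
}}

```text
t: 14.5
position: [0.7065, -0.0603, 0.2423]
tool_rot: [0.702, 0.085, 0.702, -0.085]
wrist_force: [1.0, -1.4, -1.3]
gripper_width: 0.275
```

```bash
python3 d.py 0.5785 -0.0285 0.085
python3 - <<'E'
from h import *
S=get_image("scene");T=get_image("top");cv2.imwrite("pics/s7.png",S)
f=lambda i,x,y,w,h,k:cv2.resize(i[y:y+h,x:x+w],None,fx=k,fy=k,interpolation=cv2.INTER_CUBIC)
cv2.imwrite("pics/c9.png",np.hstack([f(S,185,80,130,160,3),f(T,200,60,130,160,3)]))
p=observe()['position']; g=p-[0,0,.0675]; a=np.array([np.cos(.24),-np.sin(.24),0])
for d in(20,25,30,35):
    q=np.radians(d);v=a*np.cos(q)+np.array([0,0,np.sin(q)]);print(d,(proj("scene",g+.047*v)[0]-[185,80]+.5)*3,(proj("scene",g-.203*v)[0]-[185,80]+.5)*3)
E
```

```text
t 14.5 pos [ 0.7065 -0.0603  0.2423] F [ 0.963  -1.3592 -1.281 ] w 0.27502281967147796 toolx [ 0.0007 -0.0002 -1.    ] yaw -0.24024493471399325 toolmove [ 0.1572  0.0004 -0.132 ]
20 [290.3689 339.9179] [138.5088 268.5995]
25 [289.1723 333.6474] [143.2545 290.1995]
30 [287.707  327.2835] [148.67   311.8439]
35 [285.9851 320.8818] [154.7295 333.4546]
```

View pics/c9.png

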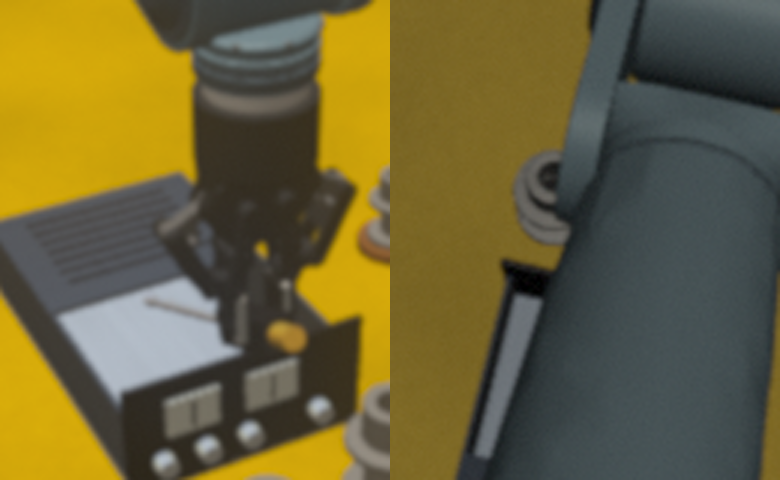

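The whip's ball end shows at (148,301), clear of the cover, with a tilt of about 27°. I'll lift straight up with a firmer grip.

>>> {"method": "move_arm", "body": {
  "moves": [
    [[-0.01,0,0],0,0.01],
    [[-0.025,0,0],0,0.01],
    [[-0.04,0,0],0,0.01],
    [[-0.055,0,0],0,0.01],
    [[-0.07,0,0],0,0.01],
    [[-0.085,0,0],0,0.01],
    [[-0.1,0,0],0,0.01],
    [[-0.115,0,0],0,0.01],
    [[-0.13,0,0],0,0.01],
    [[-0.14,0,0],0,0.01],
    [[-0.14,0,0],0,0.01],
    [[-0.14,0,0],0,0.01]
  ],
  "newtons": 40
}}

```text
t: 15.8
position: [0.7051, -0.0599, 0.3811]
tool_rot: [0.702, 0.085, 0.702, -0.085]
wrist_force: [-0.1, 0.6, -2.2]
gripper_width: 0.269
```

>>> {"method": "move_arm", "body": {
  "moves": [
    [[0,0,0],0,0.01],
    [[0,0,0],0,0.01],
    [[0,0,0],0,0.01],
    [[0,0,0],0,0.01],
    [[0,0,0],0,0.01]
  ]
}}

```text
t: 16.3
position: [0.7052, -0.0599, 0.3812]
tool_rot: [0.702, 0.085, 0.702, -0.085]
wrist_force: [0.1, 0.0, -0.9]
gripper_width: 0.266
```

```bash
python3 d.py 0.5785 -0.0285 0.085
python3 - <<'E'
from h import *
S=get_image("scene");cv2.imwrite("pics/s8.png",S)
cv2.imwrite("pics/c10.png",cv2.resize(S[20:260,100:400],None,fx=2.5,fy=2.5,interpolation=cv2.INTER_CUBIC))
o=observe();p=o['position'];print(o['joint_velocities'],o['t']); g=p-[0,0,.0675]; a=np.array([np.cos(.24),-np.sin(.24),0])
for d in(20,25,30,35):
    q=np.radians(d);v=a*np.cos(q)+np.array([0,0,np.sin(q)]);print(d,(proj("scene",g+.047*v)[0]-[100,20]+.5)*2.5,(proj("scene",g-.203*v)[0]-[100,20]+.5)*2.5,"tip z",(g-.203*v)[2])
E
```

```text
t 16.3 pos [ 0.7052 -0.0599  0.3812] F [ 0.0527  0.0355 -0.9203] w 0.2657092192275038 toolx [-0.0002  0.     -1.    ] yaw -0.24013998042793397 toolmove [ 0.2963  0.0004 -0.1305]
[-0.0009 -0.0006 -0.0006  0.0004  0.0007 -0.0014] 16.35
20 [455.8256 266.1363] [318.5543 239.75  ] tip z 0.24441039784247978
25 [454.7241 260.1079] [322.8787 259.8785] tip z 0.22804897980422856
30 [453.374  254.0639] [327.7908 279.841 ] tip z 0.21234048693759056
35 [451.7866 248.0582] [333.2687 299.574 ] tip z 0.1974044703583282
```

View pics/c10.png

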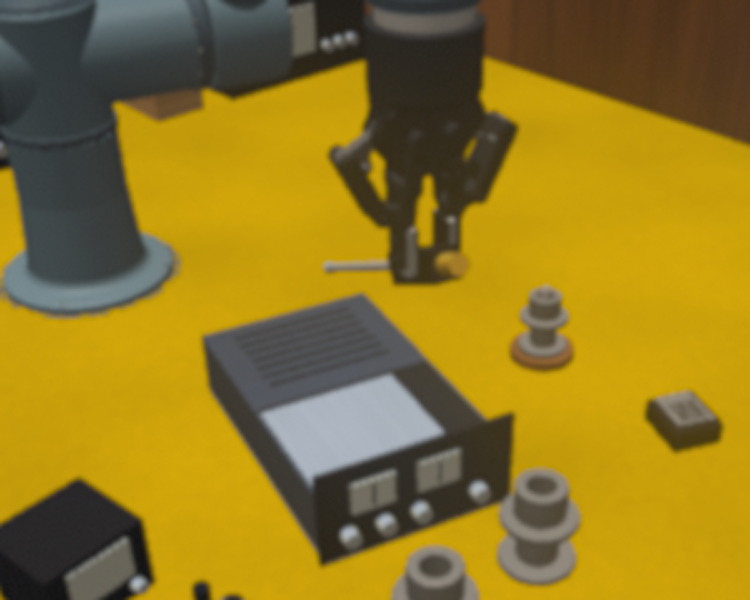

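The antenna hangs steady at about 27°, with the tip at (326,267), i.e. z about 0.22 m. That is 12 cm above the panel's edge. The spool is on its base and the bystanders are where they were.

```bash
python3 -c "
from bench import *
print(job_done()); print(observe()['t'])"
```

```text
the job is handed in; nothing more can be done
None
the job is handed in; nothing more can be done
```

The job is done and handed in at about 16.4 s of the 56 s allowed. The highest wrist force reading at the end of any move was about 9 N.

- **Spool:** I took the small spool by its collar and lowered it over the rod until it touched the wooden base. It made contact at about 7 N, 0.8 mm above the predicted height, and a picture showed it seated before I let go. Later pictures show it still there.
- **Antenna:** The moves cannot pitch the tool, so I gripped the coil lightly (20–25 N) and lifted. The cover's edge turned the whip down to about 25°, and I drew it out along its own axis, then raised it at 40 N.
- **Last check:** The antenna was held still, with the coil about 23 mm between the fingers and the joint speeds near zero. Its lowest point, the ball end, was at about z 0.22 m, roughly 12 cm above the panel's edge.
- **Other things:** The larger spools, meter and hand microphone look unmoved in the last picture. The handheld is only partly in that crop. I judged these by eye and did not measure them.

One measurement failed: fitting the spindle's base outline by colour gave a poor result. I relied on the two-view position and the rod's columns in the image instead.

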